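Sweep the finished rings through the tray gate

TASK

With the fingertips, push the three silver rings lying in the wooden sorting tray through the gap between the two brass posts, one after the other, so that each drops into the slot behind it. Slide them only, never pick them up, and leave the steel block, the brass cone and the little jar standing where they are in the tray.

Things in the scene. Friction and masses are not known exactly. Their poses are not given: they have to be found in the camera images.
- tray: fixed wooden tray, set at varying places and angles. Origin at bench level; x points level through the gate to the slot (roughly to the robot's right), y across, z up. Flat floor 40 mm above the bench, x -135 to 105 mm, y -140 to 140 mm, with walls 12 mm high above the floor on both sides, at the back, and (x 100 to 105 mm) at the front except for the gate. The floor ends in a drop at x 105 mm.
- gate (a point): centre of the gate at floor level: tray x 102.5 mm, y 0, 40 mm above the bench, axes as the tray's. 38 mm clear between two brass posts (12 mm diameter, 14 mm high, centred 25 mm either side in y), too narrow for two rings. A ring tips and falls into the slot once its centre is some 3 mm past this point in x; the fingers need not enter the gate.
- slot (a point): centre of the slot's bottom: tray x 133 mm, y 0, 3 mm above the bench, axes as the tray's. Open-topped dark steel pocket, 56 mm (x) by 80 mm (y) inside, 37 mm deep below the tray floor; its sides rise 12 mm above the tray floor.
- ring1_mid (a point): plain silver finger ring lying flat, 25 mm outside diameter, 19 mm hole, 8 mm high, about 17 g; the point is its centre, half-way up (44 mm above the bench while it lies on the tray floor)
- ring2_mid (a point): as ring 1: plain silver finger ring lying flat, 25 mm outside diameter, 19 mm hole, 8 mm high, about 17 g; the point is its centre, half-way up (44 mm above the bench while it lies on the tray floor)
- ring3_mid (a point): as ring 1: plain silver finger ring lying flat, 25 mm outside diameter, 19 mm hole, 8 mm high, about 17 g; the point is its centre, half-way up (44 mm above the bench while it lies on the tray floor)
- block: dark steel bench block, a 30 mm cube of 0.2 kg, standing loose in the tray; origin at the centre of its underside. To be left alone.
- cone: turned brass ring cone, 30 mm across at the foot, 45 mm high, standing loose in the tray; origin at the centre of its underside. To be left alone.
- jar: small amber glass jar with a metal cap, 30 mm across, 40 mm high, standing loose in the tray; origin at the centre of its underside. To be left alone.
There are look-alikes about, which are no part of the job. Leave any pink or red look-alike of the part that bears ring1_mid alone. Leave any turquoise look-alike of the part that bears ring2_mid alone.

How it is judged:
By the outcome, as a careful person would: the job done as asked, in the order asked, and still so for the second after the job is handed in, with the robot touching nothing.
It also fails if it takes over 69 s, if anything falls off the work surface, if the arm or the gripper's body presses on something with over 40 N, if the wrist force passes 120 N, or if a joint passes its speed limit or range.

ROBOT

A 6-joint arm with a two-finger parallel gripper is mounted at the origin on the work surface. World frame = base frame: x ahead of the robot, y to its left, z up, the work surface at z = 0. Lengths are in m, angles in rad, forces in N, time in s.
With the tool pointing down it reaches from about 0.35 to 1 m from the base axis. Payload 7.1 kg.
Tool frame: the origin (TCP) lies between the finger pads; the fingertips stand 8 mm ahead of it and the grasp point (between the pads) lies 11 mm behind it (arm.tcp_to_tips is the distance from the TCP to the fingertips, in m); z points along the fingers, y is the line along which they close (so a half turn about z gives the same grasp; the last joint's range is limited). The gripper opens to 85 mm and grips with 20 to 120 N. Pads are 22 mm wide; open, the fingers measure 114 mm over their backs; the gripper's body (76 mm by 85 mm) begins 54 mm behind the grasp point. The pads swing forward as they close: fully open they stand 13 mm farther back than shut.
Start: joints at [-0.019, 0.423, 1.63, -0, 1.089, -0.019], TCP at [0.625, 0, 0.239] pointing down, gripper open.
Joint ranges: [-3, 3], [-0.9, 2.11], [0.09, 2.58], [-1.31, 4.45], [0.11, 2.69], [-2.54, 2.54]. Speed limits (rad/s): [2.39, 2.39, 3.01, 3.14, 3.14, 3.14].

INTERFACE

Orientations are given as a unit quaternion [x, y, z, w].
In Python, from rig import arm, grab_frame, camera_params gives the robot as it stands. The module is installed in compiled form; this text tells all that it offers.
- The arm moves only by the tool carry_out, never from a script. Its argument "commands" is a list of rows, each a list of 7 numbers: the turn, a rotation vector about the tool's x, y, z in rad, then the shift along the tool's x, y, z in mm, then the finger opening in mm, from 0 to 85.4. In form: [[ax, ay, az, tx, ty, tz, grip], ...]. A call has 1 to 20 rows; each row is the pose to reach, as a shift and turn from the pose commanded when the call began, along the tool's axes at that moment; what a row does not reach only later rows make up. A row lasts 1/12 s, in which the tool goes at most 41.7 mm and 7.16 degrees, less where a joint would pass 70% of its speed; a pose out of reach is approached as far as the arm can. A call with a gripper value outside its range is refused whole. The fingers move at their own pace and stop on an object; "squeeze" is the grip in N (left out, the last holds). Time passes only in rows, so rows that repeat a pose let the fingers close. It gives the time, the measured TCP pose, the force, the opening and the grip force at its end, in the units of the state.
- arm.observe(): the state, without advancing time (a new reading comes with each control period).
- grab_frame(name): name is "scene" or "side" or "wrist"; returns the picture (384x512x3 uint8, red, green, blue); there is no depth.
- camera_params(name): a dict with "fx", "fy", "cx", "cy" (pixels), "dist_coeffs" ([k1, k2, p1, p2, k3] as OpenCV has them; the pictures are not rectified), "pose" (4x4, takes a point from camera to world coordinates). Camera axes: x right, y up, looking along -z (the intrinsics and any distortion apply to the point x, -y, -z); pixel columns grow to the right and rows downward; lengths in m; the calibration is good to about 2 mm. A picture is of the moment at which its call begins: read the wrist's pose just before it. camera_params takes no time and is no camera call; for the wrist camera it gives the pose at the moment of the call.
- arm.job_done(): hands the job in; it is judged then, once.
The state is a dict: "time": time; "joint_positions": joint angles; "dq": joint speeds; "joint_efforts": joint torques, N m; "tool_pos": TCP position; "tool_rot": TCP orientation; "wrist_force": force on the tool from outside, world axes, zero at the start; "ft_torque": the same for the moment, N m; "width": finger opening in m; "grasp_force": force on a finger pad.
Only numpy, scipy, OpenCV 4.12 (cv2) and the standard library are available. Lean on these libraries where they do the work, as an engineer would, in place of code of your own. Each camera call takes 0.05 s, during which the arm holds its last target. There are 200 camera calls.

## Working session

There is one attempt and no reset: what is moved stays moved. The work goes in short steps, Python scripts to look and compute and a tool call to move; the robot and the scene stay as the last step left them, time stands still between calls to the robot, and variables do not carry over. Pictures are saved under pics/ and viewed, at most 10 in all, crops included, and the job is handed in when it is done.

Besides the shell and the picture viewer there is one more tool, called after "Request:" as name(argument=value, ...) on one line, values as JSON. carry_out: Moves the arm, as the interface text tells. Its arguments: {"type":"object","properties":{"commands":{"type":"array"},"squeeze":{"type":"number"}},"required":["commands"]}

```bash
mkdir -p pics; cat > h.py <<'E'
import numpy as np, cv2
from rig import arm, grab_frame, camera_params
def ray(P,uv):
    K=np.array([[P["fx"],0,P["cx"]],[0,P["fy"],P["cy"]],[0,0,1]])
    n=cv2.undistortPoints(np.array(uv,float).reshape(-1,1,2),K,np.array(P["dist_coeffs"],float)).reshape(-1,2)
    d=np.c_[n[:,0],-n[:,1],-np.ones(len(n))]; T=np.array(P["pose"])
    return T[:3,3], d@T[:3,:3].T
def toplane(P,uv,z):
    o,d=ray(P,uv); return o+d*((z-o[2])/d[:,2])[:,None]
def proj(P,X):
    T=np.array(P["pose"]); c=(np.atleast_2d(X)-T[:3,3])@T[:3,:3]
    K=np.array([[P["fx"],0,P["cx"]],[0,P["fy"],P["cy"]],[0,0,1]])
    return cv2.projectPoints(c*[1,-1,-1],np.zeros(3),np.zeros(3),K,np.array(P["dist_coeffs"],float))[0].reshape(-1,2)
def save(im,n,s=1): cv2.imwrite("pics/"+n,cv2.resize(im[...,::-1],None,fx=s,fy=s,interpolation=cv2.INTER_CUBIC))
E
python3 - <<'E'
from h import *
a=[grab_frame(n) for n in("scene","side","wrist")]
for n,i in zip(("scene","side","wrist"),a):
    np.save(n,i); p=camera_params(n); print(n,p["fx"],np.round(p["dist_coeffs"],3),np.round(p["pose"],3).tolist())
save(a[0],"scene.png",1.56); 
save(np.hstack([a[1],a[2]]),"sw.png",.78)
o=arm.observe();print(o["tool_pos"],o["tool_rot"],o["time"],arm.tcp_to_tips)
E
```

```text
scene 412.9040190982455 [-0.03  0.    0.    0.    0.  ] [[-0.157, -0.572, 0.805, 1.209], [0.987, -0.107, 0.117, 0.073], [0.019, 0.813, 0.582, 0.443], [0.0, 0.0, 0.0, 1.0]]
side 432.39711666896557 [-0.093  0.     0.     0.     0.   ] [[0.947, 0.218, -0.235, 0.478], [-0.32, 0.597, -0.735, -0.516], [-0.02, 0.772, 0.635, 0.531], [0.0, 0.0, 0.0, 1.0]]
wrist 328.4938463614663 [-0.094  0.     0.     0.     0.   ] [[1.0, -0.0, 0.0, 0.625], [-0.0, 0.948, 0.319, 0.082], [-0.0, -0.319, 0.948, 0.374], [0.0, 0.0, 0.0, 1.0]]
[6.24597266e-01 3.11162889e-05 2.38725917e-01] [ 7.07116009e-01  7.07097312e-01 -3.98994006e-04 -4.27333159e-04] 0.15 0.008
```

View pics/scene.png

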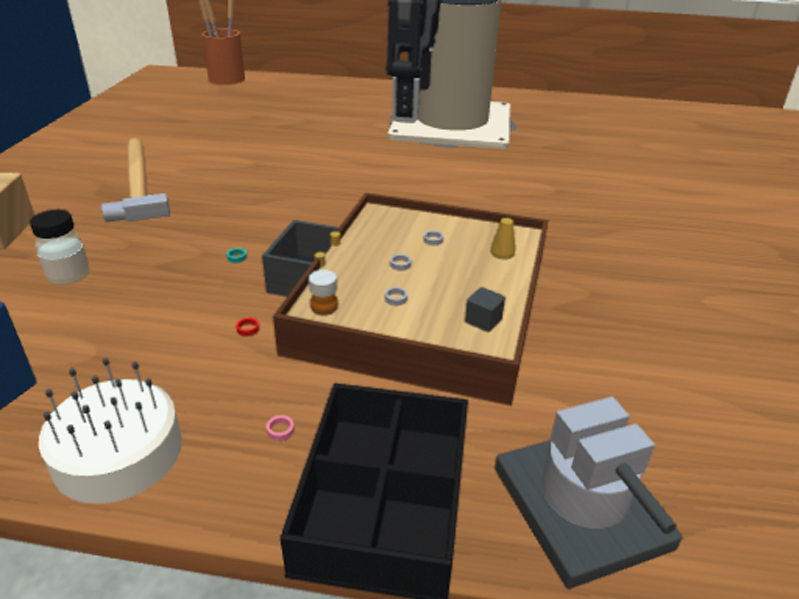

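View pics/sw.png

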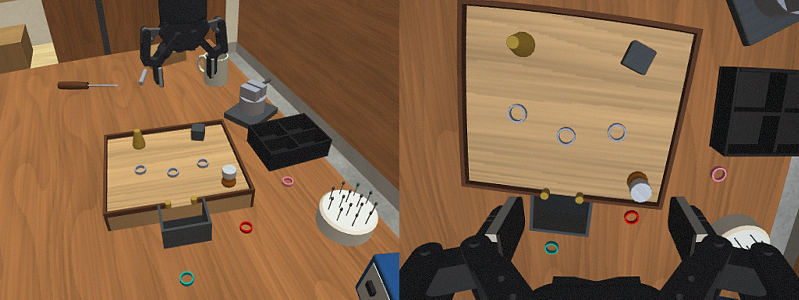

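```bash
python3 - <<'E'
from h import *
w=np.load("wrist.npy"); save(w[0:290,60:400],"w1.png",2.05)
E
```

```text
(no output)
```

View pics/w1.png

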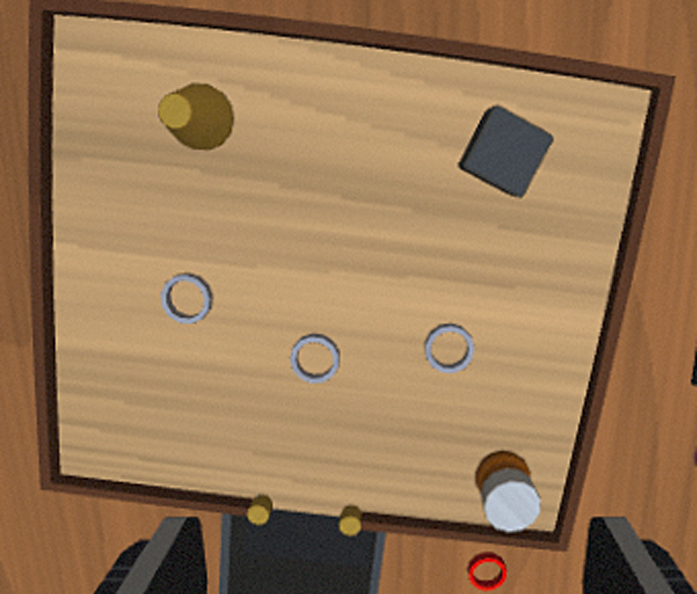

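```bash
cat >> h.py <<'E'
def rings(im,x0,x1,y0,y1,P,t=0):
    a=im.astype(int); m=((a[...,2]-a[...,0]>t)&(a.sum(2)>260)).astype(np.uint8); m[:y0]=0;m[y1:]=0;m[:,:x0]=0;m[:,x1:]=0
    n,l,s,c=cv2.connectedComponentsWithStats(cv2.morphologyEx(m,cv2.MORPH_CLOSE,np.ones((3,3))))
    out=[]
    for i in range(1,n):
        if s[i,4]>60:
            cs=cv2.findContours((l==i).astype(np.uint8),cv2.RETR_EXTERNAL,cv2.CHAIN_APPROX_NONE)[0][0]
            X=toplane(P,cs.reshape(-1,2),.046)[:,:2]
            (u,v),r=cv2.minEnclosingCircle(X.astype(np.float32)*1000); out.append((u/1000,v/1000,r,s[i,4]))
    return out
E
python3 - <<'E'
from h import *
from scipy.optimize import least_squares as LS
w=np.load("wrist.npy");P=camera_params("wrist")
R=rings(w,120,310,110,200,P)
uv=np.array([[54,14],[653,90],[556,533],[60,475],[259,515],[350,525]])/2.05+[60,0]
T=np.array([[-135,-140,40],[-135,140,40],[100,140,40],[100,-140,40],[102.5,-25,54],[102.5,25,54]])/1000
def tw(p,X):
    c,s=np.cos(p[2]),np.sin(p[2]); return np.c_[p[0]+c*X[:,0]-s*X[:,1],p[1]+s*X[:,0]+c*X[:,1],X[:,2]]
f=lambda p:(proj(P,tw(p,T))-uv).ravel()
s=LS(f,[.6,.15,-1.5],loss="soft_l1");p=s.x;print(p,np.round(f(p).reshape(-1,2),1).tolist())
np.save("tray",p);c,q=np.cos(p[2]),np.sin(p[2]);M=np.array([[c,q],[-q,c]])
for r in R: print(np.round(r,4),"tray",np.round(M@(np.array(r[:2])-p[:2])*1000,1))
# objects' foot, rough: jar foot, cone foot, block top centre
for n,(u,v),z in(("cone",(204,116),.042),("block",(513,150),.07),("jarcap",(511,507),.08),("jar",(503,478),.045)):
    X=toplane(P,[[u/2.05+60,v/2.05]],z)[0];print(n,X,np.round(M@(X[:2]-p[:2])*1000))
# side & scene check of rings
for n,box in(("side",(165,280,195,230)),("scene",(235,300,140,205))):
    im=np.load(n+".npy");PP=camera_params(n)
    for r in rings(im,*box,PP):print(n,np.round(r,4),"tray",np.round(M@(np.array(r[:2])-p[:2])*1000,1))
E
```

```text
[ 5.89248356e-01  1.37947245e-04 -1.69718585e+00] [[0.8, 0.5], [-0.9, 0.2], [-1.0, -1.1], [0.8, -0.9], [-0.1, -0.1], [0.4, 0.2]]
[5.2050e-01 1.7800e-02 1.2359e+01 1.7300e+02] tray [ -8.8 -70.4]
[ 6.52300e-01 -7.80000e-03  1.23607e+01  1.71000e+02] tray [-0.1 63.5]
[ 5.8400e-01 -1.3400e-02  1.2283e+01  1.6800e+02] tray [14.  -3.5]
cone [0.53564222 0.10393253 0.042     ] [-96. -66.]
block [0.67581508 0.08747331 0.07      ] [-98.  75.]
jarcap [ 0.68213201 -0.0793351   0.08      ] [ 67. 102.]
jar [ 0.68355336 -0.08074026  0.045     ] [ 68. 104.]
```

```bash
cat >> h.py <<'E'
from scipy.spatial.transform import Rotation as Ro
def plan(pts,base=None):
    "pts: (tray x mm, tray y mm, z mm, heading deg in tray); prints az,tx,ty,tz from the current pose"
    o=arm.observe(); p=np.load("tray.npy"); R=Ro.from_quat(o["tool_rot"]); t0=np.array(o["tool_pos"])
    for x,y,z,h in pts:
        c,s=np.cos(p[2]),np.sin(p[2]); W=np.array([p[0]+(c*x-s*y)/1e3,p[1]+(s*x+c*y)/1e3,z/1e3])
        a=p[2]+np.radians(h); xt=-np.array([np.cos(a),np.sin(a),0]); zt=np.array([0,0,-1.]); Rt=Ro.from_matrix(np.c_[xt,np.cross(zt,xt),zt])
        print((x,y,z,h),np.round((R.inv()*Rt).as_rotvec(),3),np.round(R.inv().apply(W-t0)*1000,1))
def where():
    o=arm.observe(); p=np.load("tray.npy"); d=(np.array(o["tool_pos"])[:2]-p[:2])*1000;c,s=np.cos(p[2]),np.sin(p[2])
    print("t",o["time"],"tray",c*d[0]+s*d[1],-s*d[0]+c*d[1],"z",o["tool_pos"][2],"w",o["width"],o["wrist_force"])
E
python3 -c "
from h import *
plan([(-28,-3.5,100,0),(-28,-3.5,50.5,0),(84,0,50.5,0)])"
```

```text
(-28, -3.5, 100, 0) [-0.001  0.     0.126] [ 28.3 -35.1 138.8]
(-28, -3.5, 50.5, 0) [-0.001  0.     0.126] [ 28.3 -35.1 188.3]
(84, 0, 50.5, 0) [-0.001  0.     0.126] [-83.2 -45.7 188.3]
```

Request:
carry_out(commands=[[0,0,0.063,14,-18,30,8],[0,0,0.126,28,-35,60,8],[0,0,0.126,28,-35,90,8],[0,0,0.126,28,-35,115,8],[0,0,0.126,28,-35,138,8],[0,0,0.126,28,-35,138,8],[0,0,0.126,28,-35,138,8],[0,0,0.126,28,-35,138,8],[0,0,0.126,28,-35,138,8],[0,0,0.126,28,-35,138,8],[0,0,0.126,28,-35,155,8],[0,0,0.126,28,-35,170,8],[0,0,0.126,28,-35,180,8],[0,0,0.126,28,-35,186,8],[0,0,0.126,28,-35,187,8],[0,0,0.126,28,-35,187,8]], squeeze=20)

```text
time: 1.48
tool_pos: [0.5901, 0.028, 0.0524]
tool_rot: [0.75, 0.661, -0.0, -0.0]
wrist_force: [0.2, 0.3, 0.4]
width: 0.008
grasp_force: 0.0
```

```bash
python3 - <<'E'
from h import *
where()
s=grab_frame("side");w=grab_frame("wrist");np.save("wrist2",w);P=camera_params("wrist")
save(np.hstack([cv2.resize(s[140:330,110:350],(480,380)),cv2.resize(w[100:,80:436],(356,284))[:284] if 0 else cv2.resize(w,(507,380))]),"d1.png",.8)
plan([(-10,-3,50.5,0),(84,0,50.5,0)])
E
```

```text
t 1.4833 tray -27.76544298316304 -2.663208189518674 z 0.05243161810297651 w 0.007999598221612685 [0.21196916 0.26796128 0.39932079]
(-10, -3, 50.5, 0) [ 0.001 -0.     0.   ] [-17.8  -0.8   2.5]
(84, 0, 50.5, 0) [ 0.001 -0.     0.   ] [-111.8    2.2    2.5]
```

View pics/d1.png

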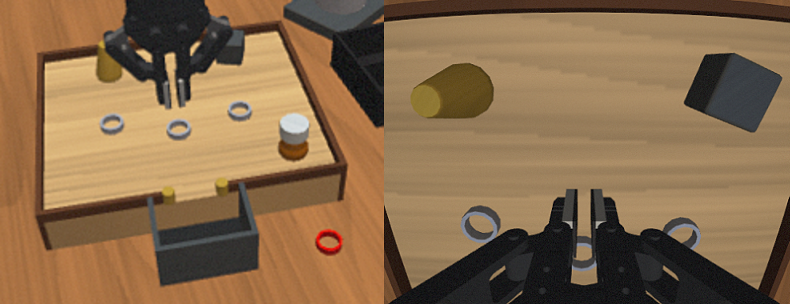

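Request:
carry_out(commands=[[0,0,0,-6,-1,2,8],[0,0,0,-12,-1,2,8],[0,0,0,-16,-1,2,8],[0,0,0,-20,-1,2,8],[0,0,0,-26,-1,2,8],[0,0,0,-33,0,2,8],[0,0,0,-40,0,2,8],[0,0,0,-47,0,2,8],[0,0,0,-54,0,2,8],[0,0,0,-61,1,2,8],[0,0,0,-68,1,2,8],[0,0,0,-75,1,2,8],[0,0,0,-82,2,2,8],[0,0,0,-89,2,2,8],[0,0,0,-95,2,2,8],[0,0,0,-95,2,2,8]])

```text
time: 2.92
tool_pos: [0.5799, -0.0676, 0.0503]
tool_rot: [0.751, 0.661, -0.0, 0.0]
wrist_force: [-0.2, 0.3, 0.0]
width: 0.0081
grasp_force: 0.0
```

```bash
python3 - <<'E'
from h import *
where()
s=grab_frame("side");w=grab_frame("scene")
save(np.hstack([cv2.resize(s[140:330,110:350],(480,380)),cv2.resize(w[100:260,150:366],(507,380))]),"d2.png",.8)
plan([(84,0,50.5,0)])
E
```

```text
t 2.9167 tray 68.42543703457267 -0.7543756440899454 z 0.05029339446685309 w 0.008063523111576085 [-0.23936677  0.27451099  0.0256113 ]
(84, 0, 50.5, 0) [-0. -0. -0.] [-16.5   0.8  -0.2]
```

View pics/d2.png

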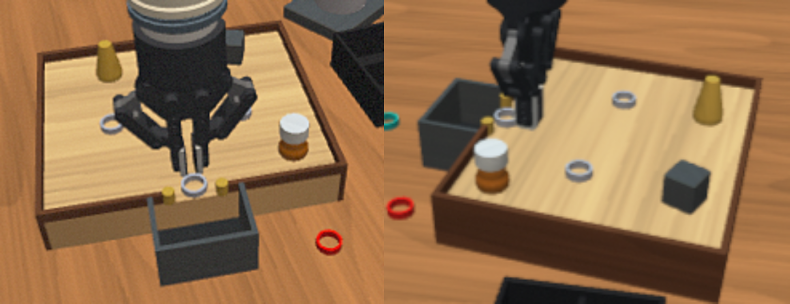

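Request:
carry_out(commands=[[0,0,0,-4,0,0,8],[0,0,0,-8,0.5,0,8],[0,0,0,-11,0.5,0,8],[0,0,0,-14,0.5,0,8],[0,0,0,-16,0.5,0,8],[0,0,0,-18,0.5,0,8],[0,0,0,-18,0.5,0,8],[0,0,0,-18,0.5,0,8]])

```text
time: 3.68
tool_pos: [0.5782, -0.0845, 0.0503]
tool_rot: [0.75, 0.661, -0.0, 0.0]
wrist_force: [0.2, -0.1, -0.5]
width: 0.0081
grasp_force: 0.0
```

```bash
python3 - <<'E'
from h import *
where()
s=grab_frame("side");w=grab_frame("scene")
save(np.hstack([cv2.resize(s[140:330,110:350],(480,380)),cv2.resize(w[100:260,150:366],(507,380))]),"d3.png",.8)
# ring A heading
d=np.array([60,0])-[-8.8,-70.4]; h=np.degrees(np.arctan2(d[1],d[0]));u=d/np.hypot(*d);print("h",h)
A=np.array([-8.8,-70.4])-u*40; C=np.array([60,0])-u*22.8
plan([(50,0,50.5,0),(50,0,100,0),(*A,100,h),(*A,50.5,h),(*C,50.5,h),(60-22.8,0,50.5,0)])
E
```

```text
t 3.6833 tray 85.36001673862368 -0.2577719130117746 z 0.05030866810285986 w 0.008115367650203271 [ 0.18733624 -0.14269473 -0.5195563 ]
h 45.65854317756361
(50, 0, 50.5, 0) [-0.  0.  0.] [35.2  0.3 -0.2]
(50, 0, 100, 0) [-0.  0.  0.] [ 35.2   0.3 -49.7]
(np.float64(-36.75731791204004), np.float64(-99.00748809604097), 100, np.float64(45.65854317756361)) [-0.    -0.    -0.796] [122.  -98.7 -49.7]
(np.float64(-36.75731791204004), np.float64(-99.00748809604097), 50.5, np.float64(45.65854317756361)) [-0.    -0.    -0.796] [122.  -98.6  -0.2]
(np.float64(44.06432879013718), np.float64(-16.30626821474335), 50.5, np.float64(45.65854317756361)) [-0.    -0.    -0.796] [ 41.1 -16.   -0.2]
(37.2, 0, 50.5, 0) [-0.  0.  0.] [48.   0.3 -0.2]
```

View pics/d3.png

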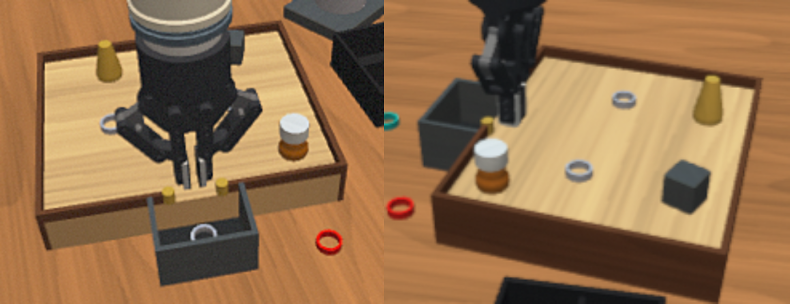

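Request:
carry_out(commands=[[0,0,0,15,0,0,8],[0,0,0,35,0,0,8],[0,0,0,40,0,-20,8],[0,0,0,45,-4,-45,8],[0,0,-0.1,55,-15,-52,8],[0,0,-0.2,65,-30,-52,8],[0,0,-0.3,77,-45,-52,8],[0,0,-0.4,89,-60,-52,8],[0,0,-0.5,100,-74,-52,8],[0,0,-0.6,110,-86,-52,8],[0,0,-0.7,118,-95,-52,8],[0,0,-0.796,122,-98.7,-52,8],[0,0,-0.796,122,-98.7,-52,8],[0,0,-0.796,122,-98.7,-35,8],[0,0,-0.796,122,-98.7,-18,8],[0,0,-0.796,122,-98.7,-8,8],[0,0,-0.796,122,-98.7,-2,8],[0,0,-0.796,122,-98.7,0,8],[0,0,-0.796,122,-98.7,0,8]])

```text
time: 5.37
tool_pos: [0.4956, 0.0489, 0.05]
tool_rot: [0.436, 0.9, -0.0, -0.0]
wrist_force: [-0.2, 0.5, -0.2]
width: 0.008
grasp_force: 0.0
```

```bash
python3 - <<'E'
from h import *
where()
w=grab_frame("scene");np.save("sc4",w);p=np.load("tray.npy");c,q=np.cos(p[2]),np.sin(p[2]);M=np.array([[c,q],[-q,c]])
for r in rings(w,235,300,140,205,camera_params("scene"),-8):print(np.round(r,4),"tray",np.round(M@(np.array(r[:2])-p[:2])*1000,1))
s=grab_frame("side"); save(np.hstack([cv2.resize(s[140:330,110:350],(480,380)),cv2.resize(w[100:260,150:366],(507,380))]),"d4.png",.8)
h=45.66;C=np.array([60,0])
def b(h,cx):return (cx-22.8*np.cos(np.radians(h)),-22.8*np.sin(np.radians(h)),50.5,h)
plan([b(h,60),b(38,60.5),b(30,61),b(23,61.5),b(15,62),b(8,62.5),b(0,63),(86,0,50.5,0)])
E
```

```text
t 5.3667 tray -36.55586525303738 -99.00055344557538 z 0.049966144767151 w 0.007951409394348274 [-0.21361903  0.54788648 -0.17916179]
[5.19100e-01 1.80000e-02 1.50781e+01 7.40000e+01] tray [ -8.9 -71.9]
[ 6.51000e-01 -8.80000e-03  1.52056e+01  9.80000e+01] tray [ 1.1 62.4]
(np.float64(44.0647434041407), np.float64(-16.30667339539621), 50.5, 45.66) [ 0.001  0.    -0.001] [-115.3   -0.2    0.3]
(np.float64(42.533354817766735), np.float64(-14.03708163742501), 50.5, 38) [0.001 0.    0.133] [-115.8    2.5    0.3]
(np.float64(41.25462079371479), np.float64(-11.399999999999999), 50.5, 30) [0.001 0.    0.272] [-116.8    5.3    0.3]
(np.float64(40.51248934128436), np.float64(-8.908669729555442), 50.5, 23) [0.001 0.    0.394] [-118.1    7.6    0.3]
(np.float64(39.97689116060924), np.float64(-5.901074228337473), 50.5, 15) [0.001 0.    0.534] [-119.8   10.     0.3]
(np.float64(39.921888032692195), np.float64(-3.173146701889492), 50.5, 8) [0.001 0.    0.656] [-121.8   12.     0.3]
(np.float64(40.2), np.float64(-0.0), 50.5, 0) [0.001 0.    0.796] [-124.2   14.     0.3]
(86, 0, 50.5, 0) [0.001 0.    0.796] [-156.3  -18.7    0.3]
```

View pics/d4.png

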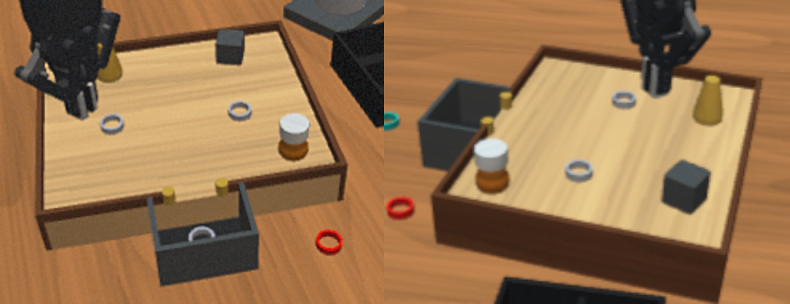

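Request:
carry_out(commands=[[0,0,0,-7,0,0,8],[0,0,0,-13,0,0,8],[0,0,0,-18,0,0,8],[0,0,0,-24,0,0,8],[0,0,0,-32,0,0,8],[0,0,0,-41,0,0,8],[0,0,0,-50,0,0,8],[0,0,0,-60,0,0,8],[0,0,0,-70,0,0,8],[0,0,0,-80,0,0,8],[0,0,0,-90,0,0,8],[0,0,0,-100,0,0,8],[0,0,0,-108,0,0,8],[0,0,0,-115,0,0,8],[0,0,0.1,-115.6,1.8,0,8],[0,0,0.2,-116.3,3.8,0,8],[0,0,0.3,-117,5.8,0,8],[0,0,0.4,-118.1,7.6,0,8],[0,0,0.5,-119.4,9.4,0,8],[0,0,0.6,-121,11,0,8]])

```text
time: 7.13
tool_pos: [0.5796, -0.0391, 0.0502]
tool_rot: [0.684, 0.73, -0.0, -0.0]
wrist_force: [0.2, 0.4, -1.4]
width: 0.0078
grasp_force: 0.0
```

```bash
python3 - <<'E'
from h import *
where()
p=np.load("tray.npy");c,q=np.cos(p[2]),np.sin(p[2]);M=np.array([[c,q],[-q,c]])
w=grab_frame("scene");s=grab_frame("side"); save(np.hstack([cv2.resize(s[140:330,110:350],(480,380)),cv2.resize(w[100:260,150:366],(507,380))]),"d5.png",.8)
def b(h,cx):return (cx-22.8*np.cos(np.radians(h)),-22.8*np.sin(np.radians(h)),50.5,h)
plan([b(6,63),b(0,64),(60,0,50.5,0),(86,0,50.5,0)])
E
```

```text
t 7.1333 tray 40.11985138657017 -4.589355832070733 z 0.050248664997962614 w 0.007797758267938075 [ 0.16538713  0.3790802  -1.41255349]
(np.float64(40.32490078560337), np.float64(-2.383248962502499), 50.5, 6) [0.    0.    0.091] [-0.5  1.8 -0.2]
(np.float64(41.2), np.float64(-0.0), 50.5, 0) [0.    0.    0.196] [-1.9  4.  -0.2]
(60, 0, 50.5, 0) [0.    0.    0.196] [-20.3   0.3  -0.2]
(86, 0, 50.5, 0) [0.    0.    0.196] [-45.8  -4.7  -0.2]
```

View pics/d5.png

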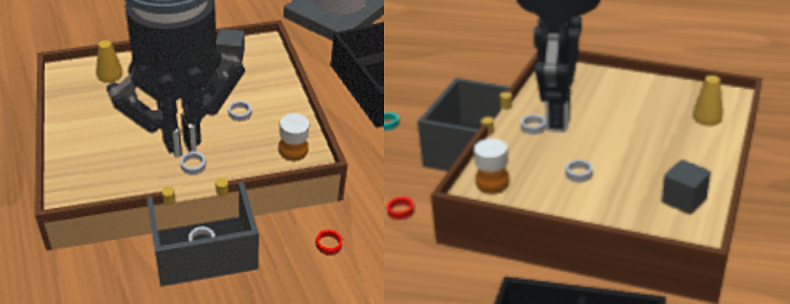

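Request:
carry_out(commands=[[0,0,0.09,-0.5,1.8,0,8],[0,0,0.196,-1.9,4,0,8],[0,0,0.196,-7,3,0,8],[0,0,0.196,-14,1.5,0,8],[0,0,0.196,-20,0.3,0,8],[0,0,0.196,-26,-0.9,0,8],[0,0,0.196,-32,-2,0,8],[0,0,0.196,-37,-3,0,8],[0,0,0.196,-40,-3.6,0,8],[0,0,0.196,-43,-4.2,0,8],[0,0,0.196,-45,-4.6,0,8],[0,0,0.196,-46,-4.8,0,8],[0,0,0.196,-46,-4.8,0,8],[0,0,0.196,-46,-4.8,0,8]])

```text
time: 8.4
tool_pos: [0.5779, -0.0851, 0.0503]
tool_rot: [0.75, 0.661, -0.0, -0.0]
wrist_force: [0.5, -0.3, -0.7]
width: 0.0083
grasp_force: 0.0
```

```bash
python3 - <<'E'
from h import *
where()
w=grab_frame("scene");s=grab_frame("side"); save(np.hstack([cv2.resize(s[140:330,110:350],(480,380)),cv2.resize(w[100:260,150:366],(507,380))]),"d6.png",.8)
d=np.array([60,0])-[-.1,63.5]; h=np.degrees(np.arctan2(d[1],d[0]));u=d/np.hypot(*d);print("h",h)
A=np.array([-.1,63.5])-u*40; C=np.array([60,0])-u*22.8
plan([(50,0,50.5,0),(50,0,100,0),(*A,100,h),(*A,50.5,h)])
E
```

```text
t 8.4 tray 85.99201524110875 -0.5481317896414275 z 0.05028086450071774 w 0.008304664679664711 [ 0.4911438  -0.33995455 -0.66445723]
h -46.57570013336585
(50, 0, 50.5, 0) [-0.     0.     0.001] [35.9  0.6 -0.2]
(50, 0, 100, 0) [-0.     0.     0.001] [ 35.9   0.6 -49.7]
(np.float64(-27.595823941310655), np.float64(92.55132812434653), 100, np.float64(-46.57570013336585)) [-0.     0.     0.814] [113.4  93.2 -49.7]
(np.float64(-27.595823941310655), np.float64(92.55132812434653), 50.5, np.float64(-46.57570013336585)) [-0.     0.     0.814] [113.4  93.2  -0.2]
```

View pics/d6.png

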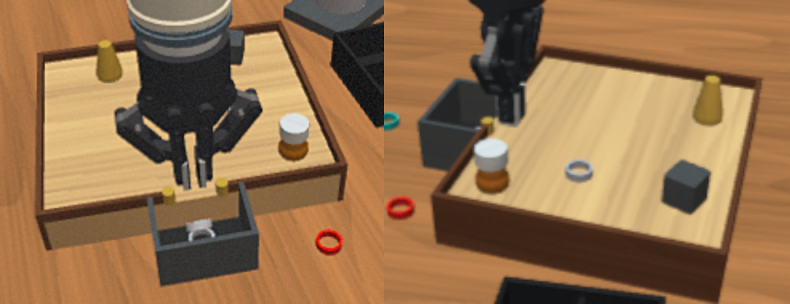

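Request:
carry_out(commands=[[0,0,0,15,0,0,8],[0,0,0,35,0,0,8],[0,0,0,40,0,-20,8],[0,0,0,45,4,-45,8],[0,0,0.1,55,13,-52,8],[0,0,0.2,65,26,-52,8],[0,0,0.3,75,40,-52,8],[0,0,0.4,85,54,-52,8],[0,0,0.5,95,67,-52,8],[0,0,0.6,104,80,-52,8],[0,0,0.71,110,89,-52,8],[0,0,0.814,113.4,93,-52,8],[0,0,0.814,113.4,93,-52,8],[0,0,0.814,113.4,93,-35,8],[0,0,0.814,113.4,93,-18,8],[0,0,0.814,113.4,93,-8,8],[0,0,0.814,113.4,93,-2,8],[0,0,0.814,113.4,93,0,8],[0,0,0.814,113.4,93,0,8]])

```text
time: 10.08
tool_pos: [0.6841, 0.0155, 0.05]
tool_rot: [0.951, 0.311, -0.0, -0.0]
wrist_force: [0.4, -1.3, 1.1]
width: 0.008
grasp_force: 0.0
```

```bash
python3 - <<'E'
from h import *
where()
w=grab_frame("scene");s=grab_frame("side"); save(np.hstack([cv2.resize(s[140:330,110:350],(480,380)),cv2.resize(w[100:260,150:366],(507,380))]),"d7.png",.8)
def b(h,cx):return (cx-22.8*np.cos(np.radians(h)),-22.8*np.sin(np.radians(h)),50.5,h)
h=-46.58
plan([b(h,60),b(-40.8,60.3),b(-35,60.6),b(-29.4,61),b(-23.7,61.4),b(-18,61.8),b(-12.2,62.2)])
E
```

```text
t 10.0833 tray -27.22424141291819 92.137576998334 z 0.049970182274191574 w 0.008037243299620876 [ 0.39435524 -1.25346563  1.14310412]
(np.float64(44.32862311733608), np.float64(16.560433164670147), 50.5, -46.58) [ 0.001 -0.001 -0.   ] [-104.7   -0.4    0.4]
(np.float64(43.040512731139955), np.float64(14.897989770974403), 50.5, -40.8) [ 0.001 -0.001 -0.101] [-105.    -2.5    0.4]
(np.float64(41.923333390210985), np.float64(13.07754274880385), 50.5, -35) [ 0.001 -0.001 -0.202] [-105.6   -4.5    0.4]
(np.float64(41.13632510645968), np.float64(11.19260558242521), 50.5, -29.4) [ 0.001 -0.001 -0.3  ] [-106.4   -6.4    0.4]
(np.float64(40.522892871858005), np.float64(9.164409307755891), 50.5, -23.7) [ 0.001 -0.001 -0.4  ] [-107.5   -8.2    0.4]
(np.float64(40.1159114284705), np.float64(7.045587471748801), 50.5, -18) [ 0.001 -0.001 -0.499] [-108.7  -10.     0.4]
(np.float64(39.914917610277016), np.float64(4.818205359182861), 50.5, -12.2) [ 0.001 -0.001 -0.6  ] [-110.2  -11.7    0.4]
```

View pics/d7.png

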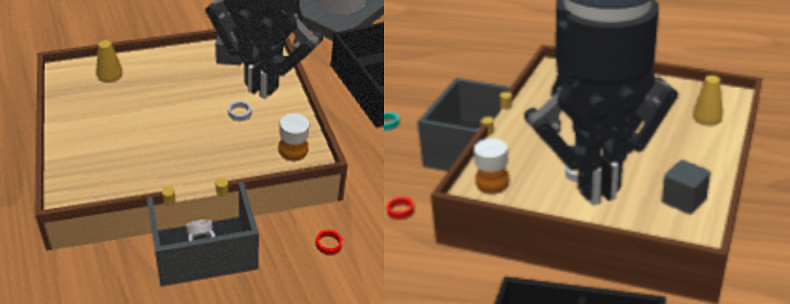

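Request:
carry_out(commands=[[0,0,0,-7,0,0,8],[0,0,0,-13,0,0,8],[0,0,0,-18,0,0,8],[0,0,0,-24,0,0,8],[0,0,0,-32,0,0,8],[0,0,0,-41,0,0,8],[0,0,0,-50,0,0,8],[0,0,0,-59,0,0,8],[0,0,0,-68,0,0,8],[0,0,0,-77,0,0,8],[0,0,0,-86,0,0,8],[0,0,0,-94,0,0,8],[0,0,0,-100,0,0,8],[0,0,0,-104.7,-0.4,0,8],[0,0,-0.1,-105,-2.5,0,8],[0,0,-0.2,-105.6,-4.5,0,8],[0,0,-0.3,-106.4,-6.4,0,8],[0,0,-0.4,-107.5,-8.2,0,8],[0,0,-0.5,-108.7,-10,0,8],[0,0,-0.6,-110.2,-11.7,0,8]])

```text
time: 11.85
tool_pos: [0.5885, -0.0399, 0.0503]
tool_rot: [0.815, 0.579, 0.0, 0.0]
wrist_force: [0.1, -0.3, 0.5]
width: 0.008
grasp_force: 0.0
```

```bash
python3 - <<'E'
from h import *
where()
p=np.load("tray.npy");c,q=np.cos(p[2]),np.sin(p[2]);M=np.array([[c,q],[-q,c]])
for n,b in(("side",(150,260,190,258)),("scene",(205,300,140,205))):
  for t in(-8,0):
    for r in rings(grab_frame(n),*b,camera_params(n),t):print(n,t,np.round(r,3),"tray",np.round(M@(np.array(r[:2])-p[:2])*1000,1))
  np.save(n+"8",grab_frame(n))
def b(h,cx):return (cx-22.8*np.cos(np.radians(h)),-22.8*np.sin(np.radians(h)),50.5,h)
plan([b(-6,63),b(0,64),(60,0,50.5,0),(86,0,50.5,0)])
E
```

```text
t 11.85 tray 39.796027559179386 4.254755287140802 z 0.050322286811753394 w 0.008041318919321666 [ 0.11203785 -0.2660338   0.46040973]
side -8 [ 5.7800e-01 -5.7000e-02  1.9919e+01  1.0700e+02] tray [58.4 -4. ]
side 0 [ 5.7800e-01 -6.3000e-02  1.4242e+01  7.1000e+01] tray [63.9 -3.4]
scene -8 [ 6.4000e-01 -8.9000e-02  2.3704e+01  1.1900e+02] tray [82.5 61.5]
scene 0 [ 0.631 -0.092 14.514 81.   ] tray [85.7 53.1]
(np.float64(40.32490078560337), np.float64(2.383248962502499), 50.5, -6) [ 0.    -0.    -0.111] [-0.9 -1.9 -0.2]
(np.float64(41.2), np.float64(-0.0), 50.5, 0) [ 0.    -0.    -0.216] [-2.3 -4.1 -0.2]
(60, 0, 50.5, 0) [ 0.    -0.    -0.216] [-20.6  -0.1  -0.2]
(86, 0, 50.5, 0) [ 0.    -0.    -0.216] [-46.    5.5  -0.2]
```

Request:
carry_out(commands=[[0,0,-0.11,-0.9,-1.9,0,8],[0,0,-0.216,-2.3,-4.1,0,8],[0,0,-0.216,-7,-3,0,8],[0,0,-0.216,-14,-1.5,0,8],[0,0,-0.216,-20,-0.2,0,8],[0,0,-0.216,-26,1.1,0,8]])

```text
time: 12.65
tool_pos: [0.581, -0.0657, 0.0504]
tool_rot: [0.75, 0.661, 0.0, 0.0]
wrist_force: [-0.5, -0.1, -0.1]
width: 0.0079
grasp_force: 0.0
```

```bash
python3 - <<'E'
from h import *
where()
p=np.load("tray.npy");c,q=np.cos(p[2]),np.sin(p[2]);M=np.array([[c,q],[-q,c]])
im=grab_frame("side")
for t in(0,5,10):
    for r in rings(im,150,260,190,265,camera_params("side"),t):print(t,np.round(r,3),"tray",np.round(M@(np.array(r[:2])-p[:2])*1000,1))
plan([(86,0,50.5,0)])
E
```

```text
t 12.65 tray 66.35669384029059 0.07285189503115141 z 0.050354208210267856 w 0.007932087539829356 [-0.4807549  -0.08831775 -0.14459585]
0 [ 0.571 -0.089 15.012 85.   ] tray [90.8 -6.4]
(86, 0, 50.5, 0) [ 0.  0. -0.] [-18.8  -0.   -0.2]
```

```bash
python3 - <<'E'
from h import *
P=camera_params("side");im=grab_frame("side");p=np.load("tray.npy");c,q=np.cos(p[2]),np.sin(p[2]);M=np.array([[c,q],[-q,c]])
def uv(x,y,z): return proj(P,[[p[0]+(c*x-q*y)/1e3,p[1]+(q*x+c*y)/1e3,z/1e3]])[0]
print("posts tops expected",uv(102.5,-25,54),uv(102.5,25,54),"ring exp",uv(89,0,46))
a=im.astype(int);yel=((a[...,0]-a[...,2]>40)&(a[...,0]<190)).astype(np.uint8)
u0,v0=uv(89,0,46).astype(int)
for v in range(v0-14,v0+16):
    print(v,"".join('#' if (x[2]>=x[0] and x.sum()>260) else 'y' if (x[0]-x[2]>55 and x.sum()<330) else 'd' if x.sum()<200 else '.' for x in a[v,u0-32:u0+32]))
print(u0-32)
E
```

```text
posts tops expected [214.41728598 258.67268503] [248.12460182 253.16265268] ring exp [230.15124167 252.85532169]
238 ....................dddd....d....dd....dddd.....................
239 ....................dddd....d.....d....dddd.....................
240 ....................dddd....d....ydd...dddd.....................
241 ....................dddd....d.....dd...dddd.....................
242 ....................ddddd...d.....dd...ddd......................
243 .....................dddd...d.....dd....d.......................
244 .....................dddd...d.....dd..#.........................
245 .....................dddd...d.....yd..#.........................
246 .....................yd...........yd#.#.........................
247 ............................d......d............................
248 ..........................###...................................
249 .........................######.................................
250 ........................#########...............................
251 ......................##........##..............................
252 .................
[... 386 characters left out ...]
dddd##
258 .....................##.........####...........yyyyyyyyddddddd.#
259 ......................###......####............yyyyyyyydddddyd..
260 ........yyyyy.........############..............yyyyyyy.yyyyydd#
261 ..yyyyyyyyy.dy......y.....###...#...............yyyyyyyyyyyyydd#
262 yyyyyy.dydddddyy.yyyy....##...##...............yyyyyyyyyyyyyydd.
263 yydd...dddddddyyyyyyy......................yyyyyyyyyyyyyyyyy.ddd
264 dddd.##.ddddddyyyyyyy................yyyyyyyyyyyyyyyyyyyyyyyyddd
265 dddd.##dddddddyyyyyyy.........yyyyyyyyyyyyyyyyyyyyyyyyyyyyyyyddd
266 dddd.##.ddddddyyyyyyyy..yyyyyyyyyyyyyyyyyyyyyyyyyyyyyyyyyyyyyddd
267 dddd.##.dddd.yyyyyyyyyyyyyyyyyyyyyyyyyyyyyyyyyyyyyyyyyyyyyyyyddd
198
```

Request:
carry_out(commands=[[0,0,0,4,0,0,8],[0,0,0,10,0,0,8],[0,0,0,10,-4,0,8],[0,0,0,10,-7,0,8],[0,0,0,10,-7,0,8],[0,0,0,6,-7,0,8],[0,0,0,3,-7,0,8],[0,0,0,1,-7,0,8],[0,0,0,-1,-7,0,8],[0,0,0,-1,-7,0,8]])

```text
time: 13.58
tool_pos: [0.5738, -0.0655, 0.0503]
tool_rot: [0.75, 0.662, -0.0, 0.0]
wrist_force: [-0.2, -0.1, -0.1]
width: 0.0081
grasp_force: 0.0
```

```bash
cat > asc.py <<'E'
from h import *
where()
P=camera_params("side");im=grab_frame("side");p=np.load("tray.npy");c,q=np.cos(p[2]),np.sin(p[2])
a=im.astype(int)
for v in range(236,270):
    print(v,"".join('#' if (x[2]>=x[0] and x.sum()>260) else 'y' if (x[0]-x[2]>55 and x.sum()<330) else 'd' if x.sum()<200 else '.' for x in a[v,198:262]))
E
python3 asc.py
```

```text
t 13.5833 tray 67.07085942794542 -7.072410241196097 z 0.05034383660732516 w 0.008080839586923638 [-0.23233922 -0.12784335 -0.14714034]
236 ...............dddd....d.....dd...dddd..........................
237 ..............ydddd....d.....dd...dddd..........................
238 ...............dddd....d.....dd...dddd..........................
239 ...............ddddd...d.....dd...dddd..........................
240 ...............ddddd...d....ydd...dddd..........................
241 ................dddd...d.....dd...dddd..........................
242 ................dddd...d.....dd....ddd..........................
243 ...............ydddd..........d...dddd..........................
244 ................dddd..........d.....y...........................
245 ................dddd..........d.................................
246 .................ddd....d.....d.................................
247 ........................d.....dd.#..............................
248 ........................d.......................................
249 ........................#.######................................
[... 680 characters left out ...]
ydddddyd..
260 ........yyyyd.........##########................yyyyyyy..yyy.dd.
261 ..yyyyyyyyy.dy......y.....###...................yyyyyyyyyyyy.dd#
262 yyyyyy.dddddddyy..yyyy.........#...............yyyyyyyyyyyyyydd.
263 y.yd....ddddddyyyyyyy.....................yyyyyyyyyyyyyyyyyyyddd
264 dddd.##.ddddddyyyyyyy...............yyyyyyyyyyyyyyyyyyyyyyyyyddd
265 dddd.##.ddddddyyyyyyy..........yyyyyyyyyyyyyyyyyyyyyyyyyyyyyyddd
266 dddd.##.ddddddyyyyyyyy..yyyyyyyyyyyyyyyyyyyyyyyyyyyyyyyyyyyy.ddd
267 dddd.##.dddd.yyyyyyyyyyyyyyyyyyyyyyyyyyyyyyyyyyyyyyyyyyyyyyy.ddd
268 dddd.###.yyyyyyyyyyyyyyyyyyyyyyyyyyyyyyyyyyyyyyyyyyyyyyyyyyyyddd
269 ...y.###.yyyyyyyyyyyyyyyyyyyyyyyyyyyyyyyyyyyyyyyyyyyyyyyyyyyyddd
```

Request:
carry_out(commands=[[0,0,0,-1,0,0,8],[0,0,0,-3,0.6,0,8],[0,0,0,-5,1.3,0,8],[0,0,0,-7,2,0,8],[0,0,0,-9,2.7,0,8],[0,0,0,-11,3.4,0,8],[0,0,0,-13,4.2,0,8]])

```text
time: 14.22
tool_pos: [0.5764, -0.0786, 0.0503]
tool_rot: [0.75, 0.662, 0.0, 0.0]
wrist_force: [-0.8, 0.3, 1.6]
width: 0.0078
grasp_force: 0.1
```

```bash
python3 asc.py
```

```text
t 14.2167 tray 79.710298810953 -2.8102124431158853 z 0.050321276758333144 w 0.007825396745490432 [-0.76137774  0.34941707  1.63970416]
236 ....ddddddddddddddddddddddd.....dd..dddddd......................
237 .....dddddddd...dddddddddd......dd....dddd......................
238 .......ddddy......ddddddd.......dd....dddd......................
239 .........y........dddddd........ddd...dddd......................
240 ..................ddddd....d.....dd...dddd......................
241 ..................ddddd....d.....dd...dddd......................
242 ...................dddd....d.....dd...dddd......................
243 ..................ydddd....d.....dd...dddd......................
244 ...................ddddd...d....ydd....ddd......................
245 ...................ddddd...d.....dd....ddd......................
246 ...................ddddd...d.....dd....ddd......................
247 ...................ddddd...d.....dd....ddd......................
248 ....................dddd..........d....ddd......................
249 ....................dddd..........d....ddd......................
[... 680 characters left out ...]
ydddddyd.#
260 ........yyyyd.......y...##............#.........yyyyyyy.yyyy.dd.
261 ..yyyyyyyyyydy......y..##.............#.........yyyyyyyyyyyy.dd#
262 yyyyyy.yddddddyy..yyy..##.............#.........yyyyyyyyyyyyydd.
263 yyyd...dddddddyyyyyyy...##...........##....yyyyyyyyyyyyyyyyy.ddd
264 dddd.##.ddddddyyyyyyy...###.........###.yyyyyyyyyyyyyyyyyyyyyddd
265 dddd.##.ddddddyyyyyyy....####..######..yyyyyyyyyyyyyyyyyyyyyyddd
266 dddd.##.ddddddyyyyyyyy.....########..#.yyyyyyyyyyyyyyyyyyyyy.ddd
267 dddd.##.dddd..yyyyyyyyyy......#........yyyyyyyyyyyyyyyyyyyyyyddd
268 dddd.##..yyyyyyyyyyyyyyyy...##...##..yyyyyyyyyyyyyyyyyyyyyyy.ddd
269 .yyy.###.yyyyyyyyyyyyyyyyyy.........yyyyyyyyyyyyyyyyyyyyyyyyyddd
```

Request:
carry_out(commands=[[0,0,0,-2,0.6,0,8],[0,0,0,-3.5,1,0,8],[0,0,0,-5,1.4,0,8],[0,0,0,-6.2,1.8,0,8],[0,0,0,-6.2,2,0,8],[0,0,0,-6.2,2,0,8]])

```text
time: 14.77
tool_pos: [0.5776, -0.0848, 0.0503]
tool_rot: [0.75, 0.662, 0.0, 0.0]
wrist_force: [0.2, 0.5, -0.4]
width: 0.0079
grasp_force: 0.0
```

```bash
sed -i 's/range(236,270)/range(246,310)/' asc.py; python3 asc.py
```

```text
t 14.7667 tray 85.75220007244765 -0.8278063928157735 z 0.0503263669394752 w 0.00792604029019007 [ 0.18679633  0.52796582 -0.42882398]
246 .....................dddd....d....ydd....ddd....................
247 ....................yddddd...d.....dd....ddd....................
248 ....................yddddd...d.....dd....ddd....................
249 .....................ddddd...dy....dd....dddd...................
250 .....................ddddd...d.....dd....ddd....................
251 .....................ddddd..........d....ddd....................
252 ......................dddd..........d....ddy...............yyyyy
253 ......................dddd..........d.................yyyyyyy.y.
254 .......................ddd....d.....d.................yyyyyyd..#
255 .......................d......d.....dd.#..............ydddddd.##
256 ...........................#..d......d.........yy....yyddddddd.#
257 .............................#d................yyyyyyyyddddddd##
258 ...............................................yyyyyyyyddddddd.#
259 ...............................................yyyyyyyydddddydd#

[... 2749 characters left out ...]
dddddddddd
300 .........ydddddddddddddddddddddddddddddddddddddddddddddddddddddd
301 ..........dddddddddddddddddddddddddddddddddddddddddddddddddddddd
302 ..........dddddddddddddddddddddddddddddddddddddddddddddddddddddd
303 ..........dddddddddddddddddddddddddddddddddddddddddddddddddddddd
304 ..........dddddddddddddddddddddddddddddddddddddddddddddddddddddd
305 ...........ddddddddddddddddddddddddddddddddddddddddddddddddddddd
306 ...........ddddddddddddddddddddddddddddddddddddddddddddddddddddd
307 ..........yddddddddddddddddddddddddddddddddddddddddddddddddddddd
308 ...........ddddddddddddddddddddddddddddddddddddddddddddddddddddd
309 ..........yddddddddddddddddddddddddddddddddddddddddddddddddddddd
```

Request:
carry_out(commands=[[0,0,0,8,0,0,8],[0,0,0,25,0,0,8],[0,0,0,40,0,-10,8],[0,0,0,45,0,-40,8],[0,0,0,45,0,-80,8],[0,0,0,45,0,-120,8],[0,0,0,45,0,-160,8],[0,0,0,45,0,-185,8],[0,0,0,45,0,-185,8],[0,0,0,45,0,-185,8],[0,0,0,45,0,-185,8]])

```text
time: 15.73
tool_pos: [0.5824, -0.0396, 0.2346]
tool_rot: [0.749, 0.662, -0.0, -0.0]
wrist_force: [0.3, 0.0, -0.3]
width: 0.0074
grasp_force: 0.0
```

```bash
cat > fin.py <<'E'
from h import *
where()
p=np.load("tray.npy");c,q=np.cos(p[2]),np.sin(p[2])
def uv(P,x,y,z): return np.round(proj(P,[[p[0]+(c*x-q*y)/1e3,p[1]+(q*x+c*y)/1e3,z/1e3]])[0]).astype(int)
S=camera_params("side")
for X in((105,5,40),(107,5,40),(107,5,28),(107,5,20),(112,5,11),(133,0,5)):print(X,uv(S,*X))
for n in("side","scene"):
    im=grab_frame(n);np.save(n+"_end",im);d=np.abs(im.astype(int)-np.load(n+".npy")).sum(2)
    P=camera_params(n)
    for nm,X in(("cone",(-96,-66,55)),("block",(-98,75,55)),("jar",(68,103,60))):
        u,v=uv(P,*X); print(n,nm,"changed px",int((d[v-22:v+22,u-22:u+22]>70).sum()))
P=camera_params("wrist");a=grab_frame("wrist").astype(int);u0,v0=uv(P,133,0,20);print(u0,v0)
for v in range(max(0,v0-34),min(384,v0+34),1):
    print(v,"".join('#' if (x[2]>=x[0] and x.sum()>260) else 'y' if (x[0]-x[2]>55) else 'd' if x.sum()<200 else '.' for x in a[v,u0-45:u0+45]))
E
python3 fin.py
```

```text
t 15.7333 tray 40.296822971498706 -1.7639477043413638 z 0.23456245778402215 w 0.007434786071430277 [ 0.27291905  0.03215198 -0.26053495]
(105, 5, 40) [235 263]
(107, 5, 40) [236 264]
(107, 5, 28) [236 269]
(107, 5, 20) [236 273]
(112, 5, 11) [237 279]
(133, 0, 5) [236 293]
side cone changed px 0
side block changed px 0
side jar changed px 0
scene cone changed px 0
scene block changed px 0
scene jar changed px 5
254 235
201 yyyyyyyyyyyyyyyyyyyyyyyyyyyyyyyyyyyyyyyyyyyyyyyyyyyyyyyyyyyyyyyyyyyyyyyyyyyyyyyyyyyyyyyyyy
202 yyyyyyyyyyyyyyyyyyyyyyyyyyyyyyyyyyyyyyyyyyyyyyyyyyyyyyyyyyyyyyyyyyyyyyyyyyyyyyyyyyyyyyyyyy
203 yyyyyyyyyyyyyyyyyyyyyyyyyyyyyyyyyyyyyyyyyyyyyyyyyyyyyyyyyyyyyyyyyyyyyyyyyyyyyyyyyyyyyyyyyy
204 yyyyyyyyyyyyyyyyyyyyyyyyyyyyyyyyyyyyyyyyyyyyyyyyyyyyyyyyyyyyyyyyyyyyyyyyyyyyyyyyyyyyyyyyyy
205 yyyyyyyyyyyyyyyyyyyyyyyyyyyyyyyyyyyyyyyyyyyyyyyyyyyyyyyyyyyyyyyyyyyyyyyyyyyyyyyyyyyyyyyyyy
206 yyyyyyyyyyyyyyyyyyyyyyyyyyyyyyyyyyyyyyyyyyyyyyyyyyyyyyyyyyyyyyyyyyyyyyyyyyyyyyyyyyyyyyyyyy
207 yyyyyyyyyyyyyyyyyyyyyyyyyyyyyyyyyyyyyyyyyyyyyyyyyyyyyyyyyyyyyyyyyyyyyyyyyyyyyyyyyyyyyyyyyy
208 yyyyyyyy
[... 5082 characters left out ...]
ddd...........ddddddddddddddd..yyyy
262 yyyddddddddddddddd............dddddddddddddddddddddddddddd...........ddddddddddddddddyyyyy
263 yyyddddddddddddddd............dddddddddddddddddddddddddddd...........ddddddddddddddddyyyyy
264 yyyddddddddddddddd............dddddddddddddddddddddddddddd...........ddddddddddddddddyyyyy
265 yy.dddddddddddddd.............dddddddddddddddddddddddddddd............dddddddd.ddddddyyyyy
266 yydddddddddddddddd............dddddddddddddddddddddddddddd............dddddddddddddddyyyyy
267 yyddddddddddddddd.............dddddddddddddddddddddddddddd............dddddddddddddddyyyyy
268 yyddddddddddddddd............ddddddddddddddddddddddddddddd............dddddddddddddddyyyyy
```

```bash
python3 -c "
from rig import arm
print(arm.job_done())"
```

```text
the job is handed in; nothing more can be done
None
```

All three silver rings were pushed through the gate one at a time and lie in the slot, with the block, cone and jar still in place; the job was handed in after about 16 s of robot time, and no verdict was shown.

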